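Stow the dressing stone in its tray under the bench riser

ROBOT

A 6-joint arm with a two-finger parallel gripper is mounted at the origin on a cart in front of the work surface, level with it; the furniture and walls round the work are solid. World frame = base frame: x ahead of the robot, y to its left, z up, the work surface at z = 0. Lengths are in mm, angles in rad, forces in N, time in s.
With the tool pointing down it reaches from about 350 to 975 mm from the base axis. Payload 7.1 kg.
Tool frame: the origin (TCP) lies midway between the tips of the shut fingers; the grasp point (between the pads) lies pinch_z behind it (pinch_z is the distance from the TCP to the grasp point, in mm); z points along the fingers, y is the line along which they close (so a half turn about z gives the same grasp; the last joint's range is limited). The gripper opens to 88 mm and grips with 3 to 60 N. Pads are 20 mm wide; open, the fingers measure 115 mm over their backs; the gripper's body (75 mm by 178 mm) begins 61 mm behind the grasp point.
Start: joints at [1.217, 0.423, 1.63, -0, 1.089, -0.019], TCP at [205.331, 590.292, 222.675] pointing down, gripper open.
Joint ranges: [-3, 3], [-0.9, 2.11], [0.09, 2.58], [-1.31, 4.45], [0.11, 2.69], [-2.54, 2.54]. Speed limits (rad/s): [2.39, 2.39, 3.01, 3.14, 3.14, 3.14].

INTERFACE

Orientations are given as a rotation vector (axis times angle).
In Python, from workcell import get_obs, get_image, close_job, pinch_z gives the robot as it stands.
- The arm moves only by the tool jog_arm, never from a script. Its argument "commands" is a list of rows, each a list of 3 entries, a list of its own where there are three numbers: the gripper command: -1 is shut, 1 is fully open, values between are in proportion, then the shift along the tool's x, y, z as a fraction of full scale, then the turn, a rotation vector about the tool's x, y, z as a fraction of full scale. In form: [[gripper, [tx, ty, tz], [rx, ry, rz]], ...]. A call has 1 to 10 rows; each row shifts and turns the commanded pose from where the row before left it, along the tool's axes as they then stand; what a row does not reach is not made up. Full scale, the value 1, is 0.1 m for a shift and 45 degrees for a turn. A row lasts 1/10 s, in which the tool goes at most 50 mm and 8.59 degrees, less where a joint would pass 70% of its speed; a pose out of reach is approached as far as the arm can. A call with a number of a shift or a turn outside -1 to 1 is refused whole. A call with a gripper value outside its range is refused whole. The fingers move at their own pace and stop on an object; the grip force is fixed at half the most. Time passes only in rows, so rows that do not move let the fingers close. It gives the time, the measured TCP pose, the force, the opening and the grip force at its end, in the units of the state.
- get_obs(): the state, without advancing time (a new reading comes with each control period).
- get_image(name): name is "scene" or "side" or "wrist"; returns a dict with "image" (384x512x3 uint8, blue, green, red), "z_map" (384x512 float32, mm along the optical axis (not along the pixel's ray), 0 where there is no reading), "intrinsics" (3x3 intrinsics, pixels), "eye" and "orientation" of the camera in the world; the wrist camera has in their place "mount" (4x4, takes a point from camera to tool coordinates, whose origin is the TCP and whose axes are the flange's). Camera axes: x right, y down, z forward; pixel columns grow to the right and rows downward; lengths in mm; the calibration is good to about 2 mm. A picture is of the moment at which its call begins: read the wrist's pose just before it.
- close_job(): hands the job in; it is judged then, once.
The state is a dict: "t": time; "qpos": joint angles; "qvel": joint speeds; "joint_torque": joint torques, N m; "ee_pos": TCP position; "orientation": TCP orientation; "ft_force": force on the tool from outside, world axes, zero at the start; "moment": the same for the moment, N m; "width": finger opening in mm; "grasp_force": force on a finger pad.
Only numpy, scipy, OpenCV 4.12 (cv2) and the standard library are available. Lean on these libraries where they do the work, as an engineer would, in place of code of your own. Each camera call takes 0.05 s, during which the arm holds its last target. There are 200 camera calls.

TASK

Put the dressing stone that lies on the low steel riser flat and lengthwise into the small tray. Then, without the tray or the stone touching the riser's underside, slide the tray fin-last along the bench under the riser until you feel it meet the stop hidden inside, press it home there with a light steady push, about 10 newtons more than it takes to slide it (never over 20), for a second, and let go so that it stays against the stop. Do not disturb the tools lying around.

Things in the scene. Friction and masses are not known exactly. Their poses are not given: they have to be found in the camera images.
- tray: Loose open sheet-steel tray, 115 (its x) x 64 (its y) x 12 high mm, walls and floor 3 mm thick, 0.28 kg; rests on the bench. Origin: centre of its underside; z up; x points to its plain nose end, which goes first under the riser. At the other (-x) end an upright finger fin stands on the centre line: 10 mm thick along y, from x = -55 to -108 mm, from 1 to 35 mm high. Can be pinched by the fin from above (fingers closing along y) or pushed on the fin's end.
- tray_grip (a point): The point on the tray's fin where it is best pinched, 33 mm behind the tray's -x wall (tray frame [-90.5, 0, 24] mm); it stays in front of the deck when the tray is home. The loaded tray drags with about 2 to 6 N as it slides; closing fingers or a sagging arm that press it down on the bench add to the drag and take from the push on the stop, so keep the vertical force small.
- tray_nose (a point): Middle of the outer face of the tray's nose wall, 6 mm above the bench (tray frame [57.5, 0, 6] mm); this face meets the stop's pad.
- dressing_stone: Loose dark rectangular dressing stone, 24 (its x) x 95 (its y, long) x 24 high mm, 0.19 kg; starts lying flat on top of the riser's deck. Origin: centre of its underside, z up. Lying in the tray it stands 15 mm above the tray walls, its top 27 mm above the bench.
- riser: Low fixed grey-painted steel riser. Origin: on its centre line at bench height; z up; x points inward from its open mouth, i.e. the direction in which the tray slides in. Two side walls run from x = -65 to +85 mm, 36 mm high, with inner faces at y = +-34 mm, so the tray has 2 mm play on each side; in front of the mouth each wall has a flared lip out to x = -89 mm, y about +-45 mm. 16 mm foot flanges 3 mm high run outside of the walls.
- deck: The riser's fixed top plate, 154 x 108 mm, same origin and axes as the riser. Underside 36 mm and top 40 mm above the bench; it spans x = -67 to +87 mm, y = +-54 mm. Its underside leaves 9 mm above the stone lying in the tray.
- stop: Fixed block under the deck, 66-70 mm behind the riser's origin, 56 mm wide. A 50 mm wide pad on its front, clamped by a set screw, stands 0 to 26 mm in front of this origin, differently each time: not measured and hidden, so slide slowly and feel for it. It does not give; a few mm on after first touch is too hard. Origin: bench height, middle of the front with the pad right back; x as riser's x.
- bolt_m12: Bystander: steel bolt standing on its hexagonal head, 48 mm high; origin at the centre of its underside. Leave alone.
- nut_m16: Bystander: large hexagon nut, 24 x 27 x 13 mm, lying flat; origin at the centre of its underside. Leave alone.
- feeler_gauge: Bystander: folded feeler gauge, 15 x 95 x 12 mm; origin at the centre of its underside. Leave alone.
- wood_block: Bystander: oak block, 44 x 85 x 38 mm; origin at the centre of its underside. Leave alone.
Mind the look-alikes: they are no part of the job. There is more than one size of the dressing_stone; the job needs the smaller.

How it is judged:
By the outcome, as a careful person would: the job done as asked, in the order asked, and still so for the second after the job is handed in, with the robot touching nothing.
It also fails if it takes over 72 s, if anything falls off the work surface, if the arm or the gripper's body presses on something with over 40 N, if the wrist force passes 120 N, or if a joint passes its speed limit or range.

## Working session

There is one attempt and no reset: what is moved stays moved. The work goes in short steps, Python scripts to look and compute and a tool call to move; the robot and the scene stay as the last step left them, time stands still between calls to the robot, and variables do not carry over. Pictures are saved under pics/ and viewed, at most 10 in all, crops included, and the job is handed in when it is done.

Besides the shell and the picture viewer there is one more tool, called after "Call:" as name(argument=value, ...) on one line, values as JSON. jog_arm: Moves the arm, as the interface text tells. Its arguments: {"type":"object","properties":{"commands":{"type":"array","items":{"type":"array"}}},"required":["commands"]}

```bash
mkdir -p pics; cat > h.py <<'E'
import numpy as np, cv2
from scipy.spatial.transform import Rotation as R
from workcell import get_obs, get_image, close_job, pinch_z
def cam(name):
    o=get_obs(); d=get_image(name)
    K=np.array(d["intrinsics"])
    if name=="wrist":
        T=np.eye(4);T[:3,:3]=R.from_rotvec(o["orientation"]).as_matrix();T[:3,3]=o["ee_pos"]
        M=T@np.array(d["mount"])
    else:
        M=np.eye(4);r=np.array(d["orientation"]);M[:3,:3]=r if r.shape==(3,3) else R.from_rotvec(r).as_matrix();M[:3,3]=d["eye"]
    return d,K,M
def cloud(d,K,M):
    z=d["z_map"];v,u=np.mgrid[:z.shape[0],:z.shape[1]]
    P=np.stack([(u-K[0,2])/K[0,0]*z,(v-K[1,2])/K[1,1]*z,z],-1)
    P=P@M[:3,:3].T+M[:3,3];P[z==0]=np.nan
    return P
def ray(K,M,uv,h):
    c=np.array([(uv[0]-K[0,2])/K[0,0],(uv[1]-K[1,2])/K[1,1],1])@M[:3,:3].T
    return M[:3,3]+c*(h-M[2,3])/c[2]
E
python3 - <<'E'
from h import *
o=get_obs();print(o,pinch_z if not callable(pinch_z) else pinch_z())
ims=[]
for n in("scene","side","wrist"):
    d,K,M=cam(n);print(n,K.tolist(),M.round(3).tolist());cv2.imwrite(f"pics/{n}0.png",d["image"])
    np.savez(f"{n}0.npz",P=cloud(d,K,M),img=d["image"],K=K,M=M)
E
```

```text
{'t': 0.0, 'qpos': array([ 1.21699580e+00,  4.23837425e-01,  1.63067656e+00, -2.35118047e-05,
        1.08861343e+00, -1.90113408e-02]), 'qvel': array([-0.0010611 ,  0.00071356, -0.00166541, -0.00014497,  0.00069838,
       -0.00054289]), 'joint_torque': array([-1.10322026e-04, -5.44621825e+01, -2.73658723e+01,  6.45474158e-02,
        2.28841428e-02, -1.20419559e-04]), 'ee_pos': array([205.15230406, 589.78259699, 221.90911778]), 'orientation': array([-5.23372049e-01, -3.09742182e+00,  2.37490276e-03]), 'ft_force': array([-0.20634746,  0.86680821,  0.60639474]), 'moment': array([-0.01693482, -0.01598417,  0.02654362]), 'grasp_force': 0.0, 'width': 88.34600230974223} 18.700000000000003
scene [[425.05417714095245, 0.0, 243.50160860314188], [0.0, 425.05417714095245, 201.72068110743393], [0.0, 0.0, 1.0]] [[0.728, -0.457, 0.512, 61.688], [-0.686, -0.502, 0.527, -630.657], [0.016, -0.735, -0.678, 791.15], [0.0, 0.0, 0.0, 1.0]]
side [[413.6680493298214, 0.0, 256.50545287997664], [0.0, 413.6680493298214, 185.70220542153828], [0.0, 0.0, 1.0]] [[-0.61, 0.7, -0.372, 1055.655], [0.792, 0.53, -0.302, 310.947], [-0.014, -0.479, -0.878, 1106.428], [0.0, 0.0, 0.0, 1.0]]
wrist [[271.4024176371643, 0.0, 253.8415546041854], [0.0, 271.4024176371643, 190.4393797606694], [0.0, 0.0, 1.0]] [[0.328, 0.914, 0.24, 140.324], [0.945, -0.317, -0.085, 614.31], [-0.002, 0.255, -0.967, 384.086], [0.0, 0.0, 0.0, 1.0]]
```

View pics/scene0.png

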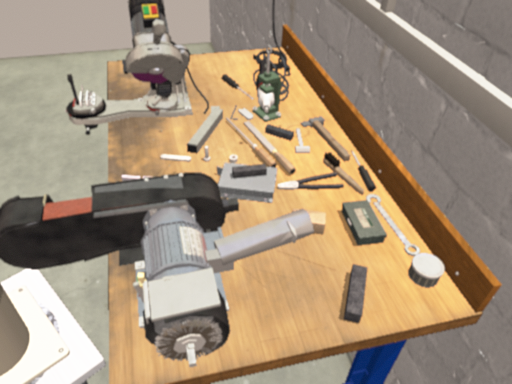

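View pics/side0.png

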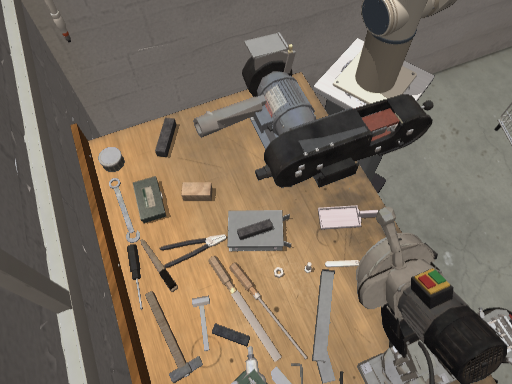

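```bash
python3 - <<'E'
from h import *
f=np.load("side0.npz");im=f["img"];P=f["P"];K=f["K"];M=f["M"]
c=cv2.resize(im[180:300,200:400],None,fx=4,fy=4,interpolation=cv2.INTER_CUBIC);cv2.imwrite("pics/sc.png",c)
w=np.load("wrist0.npz");cv2.imwrite("pics/w.png",w["img"])
def pr(p):
    q=(np.array(p)-M[:3,3])@M[:3,:3];return (K@q/q[2])[:2].round()
print(pr([0,0,0]),pr([205,590,222]),pr([205,590,0]))
for n,(u,v) in dict(stone=(255,228),big=(165,137),tray=(340,217),fin=(372,212),deck=(235,240),bolt=(309,268),nut=(279,272),handle=(385,230)).items(): print(n,P[v,u].round(0))
E
```

```text
[374.  80.] [565. 176.] [516. 214.]
stone [720.  29.  64.]
big [ 637. -396.   35.]
tray [521. 188.  -2.]
fin [470. 255.  34.]
deck [773.   0.  39.]
bolt [711. 204.  25.]
nut [762. 143.   1.]
handle [673. 312. 372.]
```

View pics/sc.png

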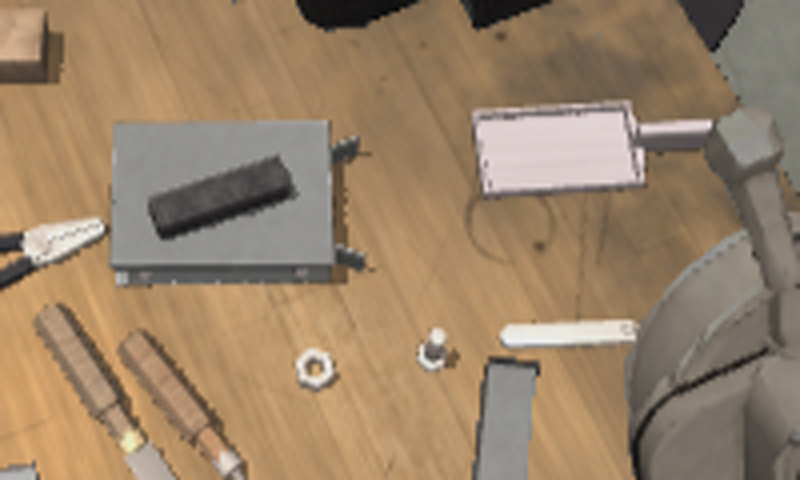

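View pics/w.png

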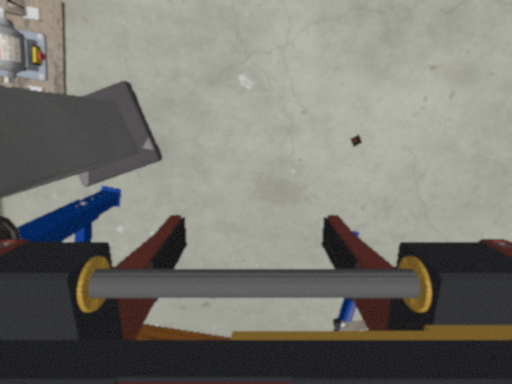

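```bash
cat >> h.py <<'E'
def rect(P,lo,hi,box):
    m=(P[...,2]>lo)&(P[...,2]<hi)&(P[...,0]>box[0])&(P[...,0]<box[1])&(P[...,1]>box[2])&(P[...,1]<box[3])
    n,l,s,_=cv2.connectedComponentsWithStats(m.astype(np.uint8),connectivity=8)
    if n<2: return None
    k=1+s[1:,4].argmax();q=P[l==k]
    r=cv2.minAreaRect(q[:,:2].astype(np.float32));return [np.round(x,2) for x in r],q.mean(0).round(1),len(q)
E
python3 - <<'E'
from h import *
for n in("scene","side"):
    f=np.load(n+"0.npz");P=f["P"]
    print(n)
    print("stone",rect(P,55,75,(600,850,-80,150)))
    print("deck+stone",rect(P,33,75,(600,850,-100,150)))
    print("tray walls",rect(P,4,20,(430,620,100,300)))
    print("fin",rect(P,22,45,(400,620,100,330)))
    m=(abs(P[...,2])<8)&(P[...,0]>400)&(P[...,0]<900)
    print("bench z",np.nanmedian(P[...,2][m]))
    img=f["img"]; hs=cv2.cvtColor(img,cv2.COLOR_BGR2HSV)
    if n=="side": print(img[217,340],img[200,345],img[212,372],img[240,235])
f=np.load("side0.npz");P=f["P"];np.set_printoptions(linewidth=200)
print(P[217,310:400:3].round(0).tolist()); print(P[213,355:400:2].round(0).tolist())
# tall obstacles over region
m=(P[...,2]>90)
q=P[m];h,xe,ye=np.histogram2d(q[:,0],q[:,1],bins=[np.arange(200,1001,50),np.arange(-300,451,50)])
mx=np.zeros(h.shape)
i=((q[:,0]-200)//50).astype(int);j=((q[:,1]+300)//50).astype(int)
ok=(i>=0)&(i<16)&(j>=0)&(j<15)
np.maximum.at(mx,(i[ok],j[ok]),q[ok,2]);print(mx.astype(int))
m=(P[...,2]<200);
f=np.load("scene0.npz");q=f["P"][f["P"][...,2]>90]
mx=np.zeros(h.shape)
i=((q[:,0]-200)//50).astype(int);j=((q[:,1]+300)//50).astype(int)
ok=(i>=0)&(i<16)&(j>=0)&(j<15)
np.maximum.at(mx,(i[ok],j[ok]),q[ok,2]);print(mx.astype(int))
E
```

```text
scene
stone ([array([716.94,  25.53]), array([28.82, 94.31]), np.float64(54.53)], array([714.7,  23.8,  62.8]), 264)
deck+stone ([array([707.69,  19.92]), array([110.99, 153.96]), np.float64(37.78)], array([702.1,  13. ,  44.8]), 1471)
tray walls ([array([612.48, 287.86]), array([15.44, 23.33]), np.float64(1.84)], array([612.3, 289. ,   8.8]), 30)
fin ([array([469.91, 244.47]), array([13.24, 53.18]), np.float64(41.45)], array([467.8, 247.2,  33.2]), 73)
bench z 0.06834241932051555
side
stone ([array([719.84,  26.28]), array([25.14, 94.57]), np.float64(57.31)], array([720.8,  27.2,  64.1]), 317)
deck+stone ([array([710.64,  20.92]), array([110.69, 153.83]), np.float64(37.95)], array([713.8,  23.6,  44.4]), 2027)
tray walls ([array([513.04, 201.88]), array([ 66.88, 168.24]), np.float64(40.87)], array([522.9, 191.5,   8.2]), 553)
fin ([array([475.22, 245.55]), array([10.61, 51.34]), np.float64(42.45)], array([476.1, 246.3,  32.3]), 84)
bench z 0.530767937648875
[205 205 221] [ 79  96 114] [190 190 205] [145 147 148]
[[574.0, 118.0, -2.0], [570.0, 125.0, 1.0], [564.0, 132.0, 1.0], [565.0
[... 2417 characters left out ...]
0   0]
 [158 167 160 129 162 162 163 160   0   0   0   0   0   0   0]
 [179 177   0   0 152 159 161   0   0   0   0   0   0   0   0]
 [185 179   0   0  93 142 141   0   0   0   0   0   0 288 271]
 [179 174   0   0   0   0   0   0   0   0   0 404 403 332 315]
 [  0   0   0   0   0   0   0   0   0   0   0 403 405 331 393]
 [  0   0   0   0   0   0   0   0   0   0   0   0 323 371 393]
 [  0   0   0   0   0   0   0   0   0   0   0   0 297 300 349]
 [  0   0   0   0   0   0   0   0   0   0   0   0   0   0   0]
 [  0   0   0   0   0   0   0   0   0   0   0   0   0   0   0]
 [  0   0   0   0   0   0   0   0   0   0   0   0   0   0   0]
 [410 407   0   0   0   0   0   0   0   0   0   0   0   0   0]]
```

The side crop shows the riser at (255,230), with its lips and mouth at the right, the tray at (340,217) with its fin at (372,212), the bolt at (309,268) and the nut at (279,272).

Candidates for the stone, in side pixels:
- The small dark stone on the riser at (255,228).
- The larger dark stone at (165,137), scene (355,293), which is the look-alike.
- The black bar at (231,335).

I choose the one on the deck: it measures about 25 x 94 mm with its top at 64 mm, which fits the description.

Call:
jog_arm(commands=[[1, [-0.23, -0.14, -0.04], [0, 0, 0]], [1, [-0.23, -0.14, -0.04], [0, 0, 0]], [1, [-0.23, -0.14, -0.04], [0, 0, 0]], [1, [-0.23, -0.14, -0.04], [0, 0, 0]], [1, [-0.23, -0.14, -0.04], [0, 0, 0]], [1, [-0.23, -0.14, -0.04], [0, 0, 0]], [1, [-0.23, -0.14, -0.04], [0, 0, 0]], [1, [-0.23, -0.14, -0.04], [0, 0, 0]], [1, [-0.23, -0.14, -0.04], [0, 0, 0]], [1, [-0.23, -0.14, -0.04], [0, 0, 0]]])

```text
t: 1.15
ee_pos: [377.0, 381.4, 262.7]
orientation: [-0.523, -3.097, 0.001]
ft_force: [1.1, 0.3, 0.1]
width: 87.5
grasp_force: 0.0
```

Call:
jog_arm(commands=[[1, [-0.23, -0.14, 0], [0, 0, 0.06]], [1, [-0.23, -0.14, 0], [0, 0, 0.06]], [1, [-0.23, -0.15, 0], [0, 0, 0.06]], [1, [-0.23, -0.15, 0], [0, 0, 0.06]], [1, [-0.23, -0.15, 0], [0, 0, 0.06]], [1, [-0.23, -0.15, 0], [0, 0, 0.06]], [1, [-0.23, -0.15, 0], [0, 0, 0.06]], [1, [-0.23, -0.15, 0], [0, 0, 0.06]], [1, [-0.15, -0.1, 0], [0, 0, 0.06]], [1, [0, 0, 0], [0, 0, 0]]])

```text
t: 2.15
ee_pos: [485.8, 172.9, 262.5]
orientation: [-1.168, -2.916, 0.001]
ft_force: [-0.1, 0.0, 0.7]
width: 87.6
grasp_force: 0.0
```

```bash
python3 - <<'E'
from h import *
d,K,M=cam("wrist");P=cloud(d,K,M);np.savez("wrist1.npz",P=P,img=d["image"],K=K,M=M)
cv2.imwrite("pics/w1.png",d["image"])
print("walls",rect(P,-1,99,(430,640,90,320)))
print("fin",rect(P,22,45,(400,620,100,330)))
print("bench",np.nanmedian(P[...,2][abs(P[...,2])<8]))
E
```

```text
walls ([array([535.01, 205.  ]), array([210.  , 229.97]), np.float64(0.01)], array([527.6, 207.8,   3.1]), 16706)
fin ([array([473.63, 246.79]), array([10.17, 52.45]), np.float64(41.17)], array([473. , 246.6,  33.9]), 298)
bench -0.19434742712775233
```

View pics/w1.png

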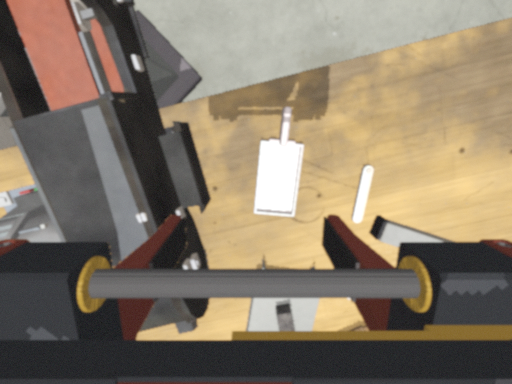

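Wrist view: the tray is at pixel (280,178), its fin at (287,120) and the feeler-like white piece at (363,193). The belt grinder on the left is clear of the work.

Call:
jog_arm(commands=[[1, [-0.29, 0.04, 0], [0, 0, 0]], [1, [-0.29, 0.04, 0], [0, 0, 0]], [1, [-0.29, 0.04, 0], [0, 0, 0]], [1, [-0.29, 0.04, 0], [0, 0, 0]], [1, [-0.29, 0.04, 0], [0, 0, 0]], [1, [-0.29, 0.04, 0], [0, 0, 0]], [1, [-0.29, 0.04, 0], [0, 0, 0]], [1, [-0.29, 0.04, 0], [0, 0, -0.1]], [1, [-0.29, 0.04, 0], [0, 0, -0.11]], [1, [-0.29, 0.03, 0], [0, 0, 0]]])

```text
t: 3.2
ee_pos: [727.4, 10.1, 262.3]
orientation: [-0.912, -3.005, -0.0]
ft_force: [0.5, 0.2, -0.4]
width: 87.7
grasp_force: 0.0
```

Call:
jog_arm(commands=[[1, [0, 0, 0], [0, 0, 0]], [1, [0, 0, 0], [0, 0, 0]]])

```text
t: 3.4
ee_pos: [726.3, 10.4, 261.8]
orientation: [-0.918, -3.003, 0.0]
ft_force: [0.7, 0.3, 0.4]
width: 88.2
grasp_force: 0.0
```

```bash
python3 - <<'E'
from h import *
o=get_obs();print(o["ee_pos"],o["orientation"])
w=np.load("wrist1.npz");im=w["img"];g=(im.min(2)>150).astype(np.uint8)
g[:100]=0;g[230:]=0;g[:,:240]=0;g[:,320:]=0
n,l,s,_=cv2.connectedComponentsWithStats(g);k=1+s[1:,4].argmax()
v,u=np.where(l==k);q=np.array([ray(w["K"],w["M"],x,12)[:2] for x in zip(u,v) if x[1]>143],np.float32)
print("tray colour",cv2.minAreaRect(q))
d,K,M=cam("wrist");P=cloud(d,K,M);np.savez("wrist2.npz",P=P,img=d["image"],K=K,M=M)
cv2.imwrite("pics/w2.png",d["image"])
print("stone",rect(P,55,80,(600,850,-80,150)))
print("deck+stone",rect(P,33,80,(580,850,-110,170)))
h=P[...,2];m=(h>34)&(h<80)&(P[...,0]>580);q=P[m]
for a in(38,):
    e=np.array([np.cos(np.radians(a+90)),np.sin(np.radians(a+90))]);f=np.array([np.cos(np.radians(a)),np.sin(np.radians(a))])
E
```

```text
[726.26248219  10.35111311 261.78996636] [-9.17649349e-01 -3.00296092e+00  5.87374399e-05]
tray colour ((528.5348510742188, 184.97955322265625), (69.15715789794922, 118.01686096191406), 41.245018005371094)
stone ([array([719.89,  25.43]), array([22.84, 94.79]), np.float64(56.76)], array([718.2,  26.8,  64. ]), 1235)
deck+stone ([array([711.34,  21.08]), array([108.26, 153.93]), np.float64(38.11)], array([707.9,  23.8,  43.6]), 8225)
```

View pics/w2.png

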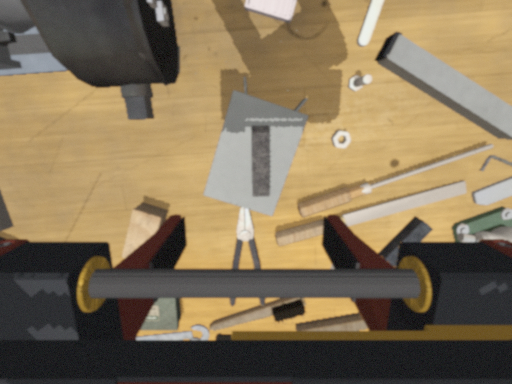

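Wrist view: the small stone on the deck is at pixel (261,160), the nut at (341,139), the bolt at (360,82) and the pliers at (246,225). It measures 23 x 95 mm with its top at 64 mm. Moving in to grasp it.

Call:
jog_arm(commands=[[1, [0.137, 0.09, 0.2], [0, 0, -0.016]], [1, [0, 0, 0.3], [0, 0, 0]], [1, [0, 0, 0.3], [0, 0, 0]], [1, [0, 0, 0.3], [0, 0, 0]], [1, [0, 0, 0.3], [0, 0, 0]], [1, [0, 0, 0.3], [0, 0, 0]], [1, [0, 0, 0.2], [0, 0, 0]], [1, [0, 0, 0.1], [0, 0, 0]], [1, [0, 0, 0], [0, 0, 0]], [1, [0, 0, 0], [0, 0, 0]]])

```text
t: 4.45
ee_pos: [720.7, 25.0, 63.8]
orientation: [0.899, 3.009, 0.001]
ft_force: [-0.3, -0.1, 0.9]
width: 87.8
grasp_force: 0.0
```

Call:
jog_arm(commands=[[1, [0, 0, 0.06], [0, 0, 0]], [1, [0, 0, 0.05], [0, 0, 0]], [-1, [0, 0, 0], [0, 0, 0]], [-1, [0, 0, 0], [0, 0, 0]], [-1, [0, 0, 0], [0, 0, 0]], [-1, [0, 0, 0], [0, 0, 0]], [-1, [0, 0, 0], [0, 0, 0]], [-1, [0, 0, 0], [0, 0, 0]], [-1, [0, 0, 0], [0, 0, 0]], [-1, [0, 0, 0], [0, 0, 0]]])

```text
t: 5.45
ee_pos: [720.3, 24.4, 51.7]
orientation: [0.9, 3.01, 0.0]
ft_force: [0.5, -0.3, -0.4]
width: 27.3
grasp_force: 0.0
```

Call:
jog_arm(commands=[[-1, [0, 0, 0], [0, 0, 0]], [-1, [0, 0, 0], [0, 0, 0]], [-1, [0, 0, 0], [0, 0, 0]], [-1, [0, 0, -0.05], [0, 0, 0]], [-1, [0, 0, -0.2], [0, 0, 0]], [-1, [0, 0, -0.3], [0, 0, 0]], [-1, [0, 0, -0.3], [0, 0, 0]]])

```text
t: 6.15
ee_pos: [719.6, 24.5, 137.0]
orientation: [-0.9, -3.008, 0.001]
ft_force: [0.6, 0.7, -1.2]
width: 23.3
grasp_force: 30.0
```

```bash
python3 - <<'E'
from h import *
Q=np.concatenate([np.load(n+".npz")["P"].reshape(-1,3) for n in("scene0","side0","wrist1")])
Q=Q[~np.isnan(Q[:,0])]
a=np.radians(131.2);ex=np.array([np.cos(a),np.sin(a)]);ey=np.array([np.sin(a),-np.cos(a)])
for nm,c in(("tray",(528,185)),("fin",(528-0+95*ex[0],185+95*ex[1]))):
    for zlo in(40,90,130):
        D=Q[:,:2]-np.array(c);X=D@ex;Y=D@ey;m=(Q[:,2]>zlo)&(Q[:,2]<240)&(abs(X)<60)&(abs(Y)<200)
        y=Y[m];x=X[m]
        for s in(-1,1):
            t=s*y>0
            if t.any():
                k=np.sort(abs(y[t]))[:6];i=abs(y[t]).argmin();print(nm,zlo,s,k.round(),"x",x[t][i].round(),"n",t.sum(),"near90 x:",x[t][abs(y[t])<100].round()[:10])
E
```

```text
tray 40 -1 [104. 104. 104. 104. 104. 104.] x -40.0 n 12491 near90 x: []
tray 40 1 [163. 165. 170. 170. 170. 170.] x -57.0 n 55 near90 x: []
tray 90 -1 [129. 129. 131. 132. 132. 132.] x -60.0 n 9045 near90 x: []
tray 130 -1 [129. 132. 132. 132. 132. 133.] x -57.0 n 7578 near90 x: []
fin 40 -1 [129. 130. 130. 130. 130. 130.] x -60.0 n 6964 near90 x: []
fin 40 1 [2.] x -14.0 n 1 near90 x: [-14.]
fin 90 -1 [161. 161. 161. 162. 162. 162.] x -60.0 n 4753 near90 x: []
fin 130 -1 [161. 161. 161. 162. 162. 162.] x -60.0 n 3166 near90 x: []
```

Call:
jog_arm(commands=[[-1, [0, 0, -0.3], [0, 0, 0]], [-1, [0.2, 0.03, 0], [0, 0, 0]], [-1, [0.3, 0.03, 0], [0, 0, 0]], [-1, [0.3, 0.04, 0], [0, 0, 0]], [-1, [0.3, 0.04, 0], [0, 0, 0]], [-1, [0.3, 0.04, 0], [0, 0, 0]], [-1, [0.3, 0.04, 0], [0, 0, 0]], [-1, [0.3, 0.04, 0], [0, 0, 0]], [-1, [0.3, 0.02, 0], [0, 0, 0]], [-1, [0.18, 0.01, 0], [0, 0, 0]]])

```text
t: 7.15
ee_pos: [527.1, 185.8, 166.8]
orientation: [-0.899, -3.009, 0.001]
ft_force: [0.2, 0.0, -3.1]
width: 23.6
grasp_force: 30.0
```

Call:
jog_arm(commands=[[-1, [0, 0, 0], [0, 0, 0.17]], [-1, [0, 0, 0], [0, 0, 0.174]], [-1, [0, 0, 0], [0, 0, 0]], [-1, [0, 0, 0], [0, 0, 0]]])

```text
t: 7.55
ee_pos: [529.2, 184.7, 166.8]
orientation: [1.293, 2.863, 0.0]
ft_force: [0.4, 0.3, -2.3]
width: 23.7
grasp_force: 30.0
```

```bash
cat >> h.py <<'E'
def tgt(x,y,yaw):
    o=get_obs();r=o["orientation"];a=2*np.arctan2(r[1],r[0]);D=np.array([x,y])-o["ee_pos"][:2]
    w=(np.degrees(a)+180)%360-180
    print("tx %.1f ty %.1f"%(D@[np.cos(a),np.sin(a)],D@[np.sin(a),-np.cos(a)]),"turn z frac %.4f"%(((w-yaw+180)%360-180)/45),"yaw %.2f"%w,o["ee_pos"].round(1),o["ft_force"].round(1))
E
python3 -c "
from h import *
tgt(528,185,131.2)"
```

```text
tx 1.0 ty -0.7 turn z frac 0.0046 yaw 131.41 [529.2 184.7 166.8] [ 0.4  0.3 -2.3]
```

Call:
jog_arm(commands=[[-1, [0.01, -0.007, 0.2], [0, 0, 0.005]], [-1, [0, 0, 0.3], [0, 0, 0]], [-1, [0, 0, 0.3], [0, 0, 0]], [-1, [0, 0, 0.3], [0, 0, 0]], [-1, [0, 0, 0.2], [0, 0, 0]], [-1, [0, 0, 0.1], [0, 0, 0]], [-1, [0, 0, 0.04], [0, 0, 0]], [-1, [0, 0, 0], [0, 0, 0]], [-1, [0, 0, 0], [0, 0, 0]]])

```text
t: 8.45
ee_pos: [528.6, 185.4, 23.6]
orientation: [1.302, 2.858, 0.002]
ft_force: [-0.1, 0.7, -2.3]
width: 23.7
grasp_force: 30.0
```

Call:
jog_arm(commands=[[-1, [0, 0, 0.02], [0, 0, 0]], [-1, [0, 0, 0.02], [0, 0, 0]], [-1, [0, 0, 0.01], [0, 0, 0]], [-1, [0, 0, 0], [0, 0, 0]]])

```text
t: 8.85
ee_pos: [527.7, 185.2, 17.7]
orientation: [-1.303, -2.859, 0.0]
ft_force: [-0.1, 0.6, -1.8]
width: 23.6
grasp_force: 30.0
```

Call:
jog_arm(commands=[[-1, [0, 0, 0.01], [0, 0, 0]], [-1, [0, 0, 0.01], [0, 0, 0]], [-1, [0, 0, 0.01], [0, 0, 0]], [-1, [0, 0, 0], [0, 0, 0]]])

```text
t: 9.25
ee_pos: [527.8, 185.2, 14.6]
orientation: [-1.303, -2.859, 0.0]
ft_force: [-0.7, 0.4, -0.8]
width: 23.9
grasp_force: 30.0
```

Call:
jog_arm(commands=[[-1, [0, 0, 0.005], [0, 0, 0]], [-0.3, [0, 0, 0], [0, 0, 0]], [-0.1, [0, 0, 0], [0, 0, 0]], [0, [0, 0, 0], [0, 0, 0]], [0, [0, 0, 0], [0, 0, 0]], [0, [0, 0, 0], [0, 0, 0]], [0, [0, 0, -0.05], [0, 0, 0]], [0, [0, 0, -0.2], [0, 0, 0]], [0, [0, 0, -0.3], [0, 0, 0]], [0, [0, 0, -0.3], [0, 0, 0]]])

```text
t: 10.25
ee_pos: [527.4, 185.0, 100.0]
orientation: [-1.303, -2.858, 0.001]
ft_force: [0.4, 0.2, 0.7]
width: 43.5
grasp_force: 0.0
```

Call:
jog_arm(commands=[[0, [0, 0, -0.3], [0, 0, 0]], [0, [-0.3, 0, -0.3], [0, 0, 0]], [0, [-0.3, 0, -0.3], [0, 0, 0]], [0, [0, 0, 0], [0, 0, 0]], [0, [0, 0, 0], [0, 0, 0]]])

```text
t: 10.75
ee_pos: [567.3, 139.6, 189.7]
orientation: [1.305, 2.857, 0.001]
ft_force: [-0.5, 0.0, -0.3]
width: 43.6
grasp_force: 0.0
```

```bash
python3 - <<'E'
from h import *
d,K,M=cam("wrist");P=cloud(d,K,M);np.savez("wrist3.npz",P=P,img=d["image"],K=K,M=M)
print("fin",rect(P,30,45,(400,620,100,330)))
print("stone",rect(P,19,30,(480,620,100,220)))
im=d["image"];cv2.imwrite("pics/w3.png",cv2.resize(im[60:250,180:380],None,fx=3,fy=3))
o=get_obs();print(o["ee_pos"],o["ft_force"],o["t"])
E
```

```text
fin ([array([473.83, 246.59]), array([ 8.75, 53.93]), np.float64(41.07)], array([474. , 246.6,  34.7]), 493)
stone ([array([527.26, 186.69]), array([23.33, 94.62]), np.float64(41.47)], array([527.6, 186.2,  27. ]), 1621)
[566.14388159 139.84028354 188.59911846] [-0.34864363 -0.10895675 -0.33917412] 10.8
```

View pics/w3.png

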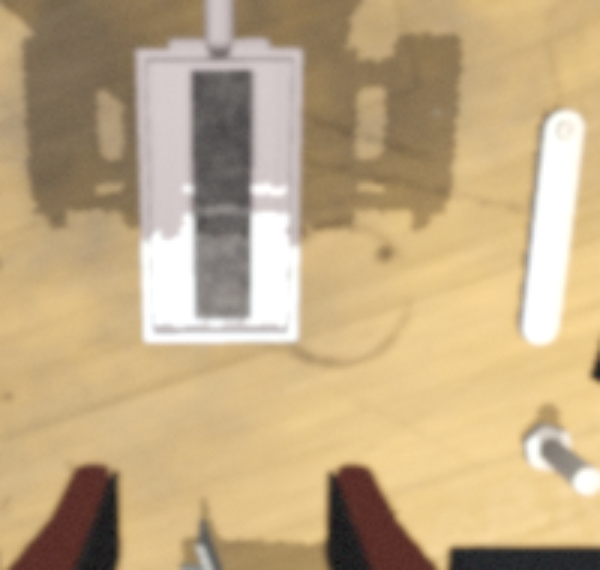

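The stone lies flat and lengthwise inside the tray (crop, stone at (222,195) within the tray at (218,195)). Its top is at 27 mm.

```bash
python3 -c "
from h import *
tgt(464.9,256.8,131.1)"
```

```text
tx 154.7 ty 0.2 turn z frac -0.0033 yaw 130.95 [566.1 139.8 188.6] [-0.3 -0.1 -0.3]
```

Call:
jog_arm(commands=[[0, [0.25, 0, 0], [0, 0, -0.003]], [0, [0.3, 0, 0], [0, 0, 0]], [0, [0.3, 0, 0], [0, 0, 0]], [0, [0.3, 0, 0], [0, 0, 0]], [0, [0.3, 0, 0.2], [0, 0, 0]], [0, [0.1, 0, 0.3], [0, 0, 0]], [0, [0, 0, 0.3], [0, 0, 0]], [0, [0, 0, 0.3], [0, 0, 0]], [0, [0, 0, 0.3], [0, 0, 0]], [0, [0, 0, 0], [0, 0, 0]]])

```text
t: 11.8
ee_pos: [460.6, 255.3, 44.7]
orientation: [-1.295, -2.855, 0.012]
ft_force: [-0.8, -0.7, 0.2]
width: 44.2
grasp_force: 0.0
```

```bash
python3 -c "
from h import *
tgt(464.9,256.8,131.1)"
```

```text
tx -1.7 ty 4.2 turn z frac 0.0020 yaw 131.19 [460.6 255.3  44.7] [-0.8 -0.7  0.2]
```

Call:
jog_arm(commands=[[0, [0, 0, 0], [0, 0, 0]], [0, [0, 0, 0], [0, 0, 0]]])

```text
t: 12.0
ee_pos: [465.4, 257.1, 50.0]
orientation: [1.299, 2.86, 0.001]
ft_force: [0.2, -0.4, 1.6]
width: 43.7
grasp_force: 0.0
```

```bash
python3 -c "
from h import *
tgt(464.9,256.8,131.1);print(get_obs()['orientation'],get_obs()['qpos'])"
```

```text
tx 0.1 ty -0.6 turn z frac 0.0009 yaw 131.14 [465.4 257.1  50. ] [ 0.2 -0.4  1.6]
[1.29907093e+00 2.85990531e+00 1.02296108e-03] [ 4.82356090e-01  5.54854650e-01  1.93000401e+00  4.73097518e-05
  6.55930673e-01 -2.35736314e-01]
```

Call:
jog_arm(commands=[[0, [0, 0, 0.15], [0, 0, 0]], [0, [0, 0, 0.15], [0, 0, 0]], [0, [0, 0, 0.08], [0, 0, 0]], [0, [0, 0, 0.04], [0, 0, 0]], [0, [0, 0, 0], [0, 0, 0]], [0, [0, 0, 0], [0, 0, 0]]])

```text
t: 12.6
ee_pos: [465.3, 256.7, 7.1]
orientation: [-1.3, -2.86, 0.0]
ft_force: [0.6, -0.3, -0.3]
width: 43.9
grasp_force: 0.0
```

Call:
jog_arm(commands=[[-1, [0, 0, 0], [0, 0, 0]], [-1, [0, 0, 0], [0, 0, 0]], [-1, [0, 0, 0], [0, 0, 0]], [-1, [0, 0, 0], [0, 0, 0]], [-1, [0, 0, 0], [0, 0, 0]], [-1, [0, 0, 0], [0, 0, 0]], [-1, [0, 0, 0], [0, 0, 0]]])

```text
t: 13.3
ee_pos: [465.1, 256.6, 7.3]
orientation: [-1.3, -2.86, 0.0]
ft_force: [-1.5, -1.2, 3.9]
width: 9.4
grasp_force: 30.0
```

```bash
python3 -c "
from h import *
tgt(464.9,256.8,131.1)"
```

```text
tx 0.3 ty 0.0 turn z frac 0.0002 yaw 131.11 [465.1 256.6   7.3] [-1.5 -1.2  3.9]
```

```bash
python3 - <<'E'
from h import *
Q=np.concatenate([np.load(n+".npz")["P"].reshape(-1,3) for n in("scene0","side0","wrist1","wrist2","wrist3")])
m=(Q[:,0]>560)&(Q[:,0]<760)&(Q[:,1]>180)&(Q[:,1]<420)&(Q[:,2]>90)
q=Q[m];print(len(q),q.min(0).round(),q.max(0).round())
a=np.radians(128);ey=np.array([np.sin(a),-np.cos(a)]);ex=np.array([np.cos(a),np.sin(a)])
D=q[:,:2]-[546.6,231.4]
for lo,hi in((90,200),(200,300),(300,400),(400,500)):
    t=(q[:,2]>lo)&(q[:,2]<hi)
    if t.any(): i=np.hypot(*D[t].T).argmin();print(lo,t.sum(),"nearest",q[t][i].round(),"X %.0f Y %.0f"%(D[t][i]@ex,D[t][i]@ey),"minY in |X|<50",(D[t]@ey)[abs(D[t]@ex)<50].min() if (abs(D[t]@ex)<50).any() else None)
E
```

```text
24356 [563. 180. 129.] [760. 420. 407.]
90 301 nearest [668. 397. 197.] X 56 Y 198 minY in |X|<50 203.91609777518946
200 15637 nearest [576. 193. 294.] X -48 Y -1 minY in |X|<50 -17.504897018059328
300 8279 nearest [586. 189. 306.] X -57 Y 5 minY in |X|<50 104.22274322409712
400 139 nearest [641. 294. 400.] X -9 Y 113 minY in |X|<50 112.3066725213229
```

Call:
jog_arm(commands=[[-1, [-0.03, 0.02, -0.003], [0, 0, 0]], [-1, [-0.08, 0.05, 0], [0, 0, 0]], [-1, [-0.08, 0.05, 0], [0, 0, 0]], [-1, [-0.08, 0.05, 0], [0, 0, 0]], [-1, [-0.08, 0.05, 0], [0, 0, 0]], [-1, [-0.08, 0.05, 0], [0, 0, 0]], [-1, [-0.08, 0.05, 0], [0, 0, 0]], [-1, [-0.08, 0.05, 0], [0, 0, 0]], [-1, [-0.08, 0.05, 0], [0, 0, 0]], [-1, [-0.05, 0.03, 0], [0, 0, 0]]])

```text
t: 14.3
ee_pos: [547.7, 231.7, 7.4]
orientation: [1.3, 2.859, 0.001]
ft_force: [-1.7, 0.0, -2.5]
width: 9.9
grasp_force: 30.0
```

Call:
jog_arm(commands=[[-1, [0, 0, 0], [0, 0, 0.023]], [-1, [0, 0, 0], [0, 0, 0.023]], [-1, [0, 0, 0], [0, 0, 0.023]], [-1, [0, 0, 0], [0, 0, 0]], [-1, [0, 0, 0], [0, 0, 0]]])

```text
t: 14.8
ee_pos: [546.2, 232.1, 7.5]
orientation: [-1.377, -2.824, 0.0]
ft_force: [0.4, -0.1, -3.3]
width: 9.8
grasp_force: 30.0
```

```bash
python3 - <<'E'
from h import *
tgt(546.6,231.4,128)
for n in("scene","side"):
    d,K,M=cam(n);P=cloud(d,K,M);cv2.imwrite(f"pics/{n}4.png",d["image"])
    print(n,"deck",rect(P,34,45,(590,850,-100,160)),"stone",rect(P,19,30,(540,680,60,200)),"tray",rect(P,4,20,(520,680,60,260)))
E
```

```text
tx -0.8 ty -0.1 turn z frac 0.0005 yaw 128.02 [546.2 232.1   7.5] [ 0.4 -0.1 -3.3]
scene deck ([array([708.47,  20.47]), array([111.82, 153.86]), np.float64(37.7)], array([705.6,  17.5,  40.1]), 1427) stone ([array([600.65, 176.85]), array([19.48, 68.12]), np.float64(55.42)], array([591.5, 180.5,  27.6]), 61) tray ([array([651.92, 245.04]), array([16.92, 42.62]), np.float64(44.07)], array([652.4, 243.8,   8.8]), 57)
side deck ([array([710.37,  20.98]), array([111.07, 154.  ]), np.float64(37.8)], array([712.4,  22.8,  40.4]), 1997) stone ([array([604.95, 159.25]), array([26.45, 94.34]), np.float64(38.79)], array([605.4, 160.1,  26.5]), 271) tray ([array([594.87, 167.35]), array([ 71.12, 143.47]), np.float64(39.04)], array([604.1, 163.7,   9.9]), 444)
```

Call:
jog_arm(commands=[[-1, [-0.02, -0.005, 0.001], [0, 0, 0]], [-1, [-0.05, 0, 0], [0, 0, 0]], [-1, [-0.05, 0, 0], [0, 0, 0]], [-1, [-0.05, 0, 0], [0, 0, 0]], [-1, [-0.04, 0, 0], [0, 0, 0]], [-1, [-0.04, 0, 0], [0, 0, 0]]])

```text
t: 15.5
ee_pos: [561.8, 211.6, 7.4]
orientation: [-1.377, -2.824, 0.0]
ft_force: [-0.3, 1.7, -1.6]
width: 10.0
grasp_force: 30.0
```

```bash
cat >> h.py <<'E'
def rz():
    o=get_obs();D=o["ee_pos"][:2]-[704.8,28.9];a=np.radians(128);out=np.array([np.cos(a),np.sin(a)]);ey=np.array([np.sin(a),-np.cos(a)]);F=o["ft_force"]
    print("t %.2f TCPx %.2f nose %.2f lat %.2f z %.2f | F along(out) %.1f lat %.1f z %.1f"%(o["t"],-D@out,-D@out+152.2,D@ey,o["ee_pos"][2],F[:2]@out,F[:2]@ey,F[2]),"M",o["moment"].round(2))
E
python3 -c "
from h import *
rz()"
```

```text
t 15.50 TCPx -232.05 nose -79.85 lat -0.22 z 7.38 | F along(out) 1.6 lat 0.8 z -1.6 M [ 0.23  0.18 -0.01]
```

Call:
jog_arm(commands=[[-1, [-0.03, 0, 0], [0, 0, 0]], [-1, [-0.03, 0, 0], [0, 0, 0]], [-1, [-0.03, 0, 0], [0, 0, 0]], [-1, [-0.03, 0, 0], [0, 0, 0]], [-1, [-0.03, 0, 0], [0, 0, 0]], [-1, [-0.03, 0, 0], [0, 0, 0]]])

```text
t: 16.1
ee_pos: [572.7, 197.7, 7.4]
orientation: [-1.377, -2.824, 0.0]
ft_force: [-1.6, 2.1, -2.0]
width: 9.8
grasp_force: 30.0
```

```bash
python3 -c "
from h import *
rz()"
```

```text
t 16.10 TCPx -214.34 nose -62.14 lat -0.16 z 7.37 | F along(out) 2.6 lat 0.0 z -2.0 M [ 0.22  0.16 -0.05]
```

Call:
jog_arm(commands=[[-1, [-0.03, 0, 0], [0, 0, 0]], [-1, [-0.03, 0, 0], [0, 0, 0]], [-1, [-0.03, 0, 0], [0, 0, 0]], [-1, [-0.03, 0, 0], [0, 0, 0]], [-1, [-0.03, 0, 0], [0, 0, 0]], [-1, [-0.03, 0, 0], [0, 0, 0]], [-1, [-0.03, 0, 0], [0, 0, 0]], [-1, [-0.03, 0, 0], [0, 0, 0]]])

```text
t: 16.9
ee_pos: [587.5, 178.7, 7.4]
orientation: [1.377, 2.824, 0.0]
ft_force: [-0.3, 1.6, -1.3]
width: 9.7
grasp_force: 30.0
```

```bash
python3 -c "
from h import *
rz()"
```

```text
t 16.90 TCPx -190.28 nose -38.08 lat -0.16 z 7.39 | F along(out) 1.4 lat 0.8 z -1.3 M [ 0.18  0.2  -0.05]
```

Call:
jog_arm(commands=[[-1, [-0.05, 0, 0], [0, 0, 0]], [-1, [-0.05, 0, 0], [0, 0, 0]], [-1, [-0.05, 0, 0], [0, 0, 0]], [-1, [-0.05, 0, 0], [0, 0, 0]], [-1, [-0.05, 0, 0], [0, 0, 0]], [-1, [-0.05, 0, 0], [0, 0, 0]], [-1, [-0.05, 0, 0], [0, 0, 0]]])

```text
t: 17.6
ee_pos: [609.1, 151.0, 7.4]
orientation: [-1.377, -2.824, 0.0]
ft_force: [-0.6, 0.9, -1.5]
width: 9.8
grasp_force: 30.0
```

```bash
python3 -c "
from h import *
rz()"
```

```text
t 17.60 TCPx -155.12 nose -2.92 lat -0.20 z 7.37 | F along(out) 1.1 lat 0.1 z -1.5 M [0.11 0.17 0.05]
```

Call:
jog_arm(commands=[[-1, [-0.05, 0, 0], [0, 0, 0]], [-1, [-0.05, 0, 0], [0, 0, 0]], [-1, [-0.05, 0, 0], [0, 0, 0]], [-1, [-0.04, 0, 0], [0, 0, 0]], [-1, [-0.03, 0, 0], [0, 0, 0]], [-1, [-0.03, 0, 0], [0, 0, 0]], [-1, [-0.03, 0, 0], [0, 0, 0]], [-1, [-0.03, 0, 0], [0, 0, 0]], [-1, [-0.02, 0, 0], [0, 0, 0]], [-1, [-0.01, 0, 0], [0, 0, 0]]])

```text
t: 18.6
ee_pos: [630.0, 124.4, 7.4]
orientation: [1.377, 2.824, -0.0]
ft_force: [-1.4, 2.0, -2.7]
width: 9.6
grasp_force: 30.0
```

```bash
python3 -c "
from h import *
rz()"
```

```text
t 18.60 TCPx -121.32 nose 30.88 lat -0.16 z 7.37 | F along(out) 2.5 lat 0.2 z -2.7 M [ 0.17  0.15 -0.02]
```

Call:
jog_arm(commands=[[-1, [-0.01, 0, 0], [0, 0, 0]], [-1, [-0.01, 0, 0], [0, 0, 0]], [-1, [-0.01, 0, 0], [0, 0, 0]], [-1, [-0.005, 0, 0], [0, 0, 0]], [-1, [-0.005, 0, 0], [0, 0, 0]], [-1, [-0.003, 0, 0], [0, 0, 0]]])

```text
t: 19.2
ee_pos: [632.5, 121.2, 7.4]
orientation: [-1.377, -2.824, 0.0]
ft_force: [-0.9, 2.0, -0.8]
width: 9.6
grasp_force: 30.0
```

```bash
python3 -c "
from h import *
rz()"
```

```text
t 19.20 TCPx -117.22 nose 34.98 lat -0.16 z 7.37 | F along(out) 2.1 lat 0.5 z -0.8 M [ 0.21  0.16 -0.05]
```

Call:
jog_arm(commands=[[-1, [-0.003, 0, 0], [0, 0, 0]], [-1, [-0.003, 0, 0], [0, 0, 0]], [-1, [-0.003, 0, 0], [0, 0, 0]], [-1, [-0.003, 0, 0], [0, 0, 0]]])

```text
t: 19.6
ee_pos: [633.2, 120.2, 7.4]
orientation: [1.377, 2.824, -0.0]
ft_force: [-1.2, 1.0, -2.1]
width: 9.7
grasp_force: 30.0
```

```bash
python3 -c "
from h import *
rz()"
```

```text
t 19.60 TCPx -116.04 nose 36.16 lat -0.15 z 7.38 | F along(out) 1.6 lat -0.3 z -2.1 M [0.18 0.25 0.01]
```

Call:
jog_arm(commands=[[-1, [-0.003, 0, 0], [0, 0, 0]], [-1, [-0.003, 0, 0], [0, 0, 0]], [-1, [-0.003, 0, 0], [0, 0, 0]], [-1, [-0.003, 0, 0], [0, 0, 0]], [-1, [-0.003, 0, 0], [0, 0, 0]]])

```text
t: 20.1
ee_pos: [634.2, 119.1, 7.4]
orientation: [1.377, 2.824, 0.0]
ft_force: [-1.0, 0.5, -1.5]
width: 9.6
grasp_force: 30.0
```

Call:
jog_arm(commands=[[-1, [-0.003, 0, 0], [0, 0, 0]], [-1, [-0.003, 0, 0], [0, 0, 0]], [-1, [-0.003, 0, 0], [0, 0, 0]], [-1, [-0.003, 0, 0], [0, 0, 0]], [-1, [-0.003, 0, 0], [0, 0, 0]]])

```text
t: 20.6
ee_pos: [635.1, 117.9, 7.4]
orientation: [1.377, 2.824, 0.0]
ft_force: [-1.0, 0.9, -2.5]
width: 10.1
grasp_force: 30.0
```

Call:
jog_arm(commands=[[-1, [-0.003, 0, 0], [0, 0, 0]], [-1, [-0.003, 0, 0], [0, 0, 0]], [-1, [-0.003, 0, 0], [0, 0, 0]], [-1, [-0.003, 0, 0], [0, 0, 0]], [-1, [-0.003, 0, 0], [0, 0, 0]]])

```text
t: 21.1
ee_pos: [636.0, 116.7, 7.4]
orientation: [1.377, 2.824, 0.0]
ft_force: [-1.7, 1.0, -2.5]
width: 9.6
grasp_force: 30.0
```

Call:
jog_arm(commands=[[-1, [-0.003, 0, 0], [0, 0, 0]], [-1, [-0.003, 0, 0], [0, 0, 0]], [-1, [-0.003, 0, 0], [0, 0, 0]], [-1, [-0.003, 0, 0], [0, 0, 0]], [-1, [-0.003, 0, 0], [0, 0, 0]]])

```text
t: 21.6
ee_pos: [637.0, 115.5, 7.4]
orientation: [1.377, 2.824, 0.0]
ft_force: [-0.6, 2.0, -0.6]
width: 10.1
grasp_force: 30.0
```

Call:
jog_arm(commands=[[-1, [-0.003, 0, 0], [0, 0, 0]], [-1, [-0.003, 0, 0], [0, 0, 0]], [-1, [-0.003, 0, 0], [0, 0, 0]], [-1, [-0.003, 0, 0], [0, 0, 0]], [-1, [-0.003, 0, 0], [0, 0, 0]]])

```text
t: 22.1
ee_pos: [637.2, 114.9, 7.4]
orientation: [-1.376, -2.823, 0.0]
ft_force: [-3.8, 7.0, 1.8]
width: 9.9
grasp_force: 30.0
```

Call:
jog_arm(commands=[[-1, [-0.002, 0, 0], [0, 0, 0]], [-1, [0, 0, 0], [0, 0, 0]]])

```text
t: 22.3
ee_pos: [637.2, 114.9, 7.3]
orientation: [-1.376, -2.822, 0.0]
ft_force: [-5.0, 5.6, 0.6]
width: 9.9
grasp_force: 30.0
```

```bash
python3 -c "
from h import *
rz()"
```

```text
t 22.30 TCPx -109.44 nose 42.76 lat -0.33 z 7.35 | F along(out) 7.5 lat -0.5 z 0.6 M [ 0.81  0.62 -0.01]
```

Call:
jog_arm(commands=[[-1, [-0.002, 0, 0], [0, 0, 0]], [-1, [-0.002, 0, 0], [0, 0, 0]], [-1, [0, 0, 0], [0, 0, 0]]])

```text
t: 22.6
ee_pos: [637.1, 114.9, 7.4]
orientation: [-1.376, -2.822, 0.0]
ft_force: [-5.6, 7.4, 1.1]
width: 9.7
grasp_force: 30.0
```

```bash
python3 -c "
from h import *
rz()"
```

```text
t 22.60 TCPx -109.42 nose 42.78 lat -0.37 z 7.36 | F along(out) 9.3 lat 0.1 z 1.1 M [1.04 0.75 0.09]
```

Call:
jog_arm(commands=[[-1, [-0.002, 0, 0], [0, 0, 0]], [-1, [-0.002, 0, 0], [0, 0, 0]], [-1, [-0.002, 0, 0], [0, 0, 0]], [-1, [0, 0, 0], [0, 0, 0]]])

```text
t: 23.0
ee_pos: [637.1, 114.8, 7.4]
orientation: [-1.375, -2.821, 0.0]
ft_force: [-7.1, 9.6, 3.1]
width: 10.2
grasp_force: 30.0
```

```bash
python3 -c "
from h import *
rz()"
```

```text
t 23.00 TCPx -109.37 nose 42.83 lat -0.43 z 7.37 | F along(out) 12.0 lat 0.3 z 3.1 M [1.37 0.89 0.03]
```

Call:
jog_arm(commands=[[-1, [-0.001, 0, -0.001], [0, 0, 0]], [-1, [0, 0, 0], [0, 0, 0]], [-1, [0, 0, 0], [0, 0, 0]], [-1, [0, 0, 0], [0, 0, 0]], [-1, [0, 0, 0], [0, 0, 0]], [-1, [0, 0, 0], [0, 0, 0]], [-1, [0, 0, 0], [0, 0, 0]], [-1, [0, 0, 0], [0, 0, 0]]])

```text
t: 23.8
ee_pos: [637.1, 114.8, 7.4]
orientation: [-1.375, -2.821, 0.0]
ft_force: [-7.4, 9.6, 1.5]
width: 9.8
grasp_force: 30.0
```

```bash
python3 -c "
from h import *
rz()"
```

```text
t 23.80 TCPx -109.37 nose 42.83 lat -0.48 z 7.39 | F along(out) 12.1 lat 0.0 z 1.5 M [1.47 0.8  0.02]
```

Call:
jog_arm(commands=[[-1, [0, 0, 0], [0, 0, 0]], [-1, [0, 0, 0], [0, 0, 0]], [-1, [0, 0, 0], [0, 0, 0]], [-1, [0, 0, 0], [0, 0, 0]], [-1, [0, 0, 0], [0, 0, 0]], [-1, [0, 0, 0], [0, 0, 0]]])

```text
t: 24.4
ee_pos: [637.1, 114.8, 7.4]
orientation: [-1.375, -2.821, 0.0]
ft_force: [-7.7, 10.0, 2.6]
width: 10.0
grasp_force: 30.0
```

```bash
python3 -c "
from h import *
rz()"
```

```text
t 24.40 TCPx -109.38 nose 42.82 lat -0.47 z 7.38 | F along(out) 12.6 lat 0.1 z 2.6 M [1.45 0.87 0.08]
```

Call:
jog_arm(commands=[[-0.5, [0, 0, 0], [0, 0, 0]], [-0.3, [0, 0, 0], [0, 0, 0]], [-0.2, [0, 0, 0], [0, 0, 0]], [-0.2, [0, 0, 0], [0, 0, 0]], [-0.2, [0, 0, 0], [0, 0, 0]], [-0.2, [0, 0, -0.05], [0, 0, 0]], [-0.2, [0, 0, -0.2], [0, 0, 0]], [-0.2, [0, 0, -0.3], [0, 0, 0]], [-0.2, [0, 0, -0.3], [0, 0, 0]], [-0.2, [0, 0, -0.3], [0, 0, 0]]])

```text
t: 25.4
ee_pos: [638.6, 113.2, 123.9]
orientation: [1.377, 2.824, -0.0]
ft_force: [0.2, 0.8, 0.6]
width: 35.1
grasp_force: 0.0
```

Call:
jog_arm(commands=[[-0.2, [-0.3, 0, -0.3], [0, 0, 0]], [-0.2, [-0.3, 0, -0.3], [0, 0, 0]], [-0.2, [0, 0, 0], [0, 0, 0]], [-0.2, [0, 0, 0], [0, 0, 0]], [-0.2, [0, 0, 0], [0, 0, 0]]])

```text
t: 25.9
ee_pos: [674.0, 66.5, 181.1]
orientation: [-1.375, -2.822, 0.002]
ft_force: [1.0, 0.0, -0.8]
width: 35.2
grasp_force: 0.0
```

```bash
python3 - <<'E'
from h import *
o=get_obs();print(o["ee_pos"],o["t"],o["ft_force"])
d,K,M=cam("wrist");P=cloud(d,K,M)
r=rect(P,30,38,(560,700,80,200));print("fin",r)
m=(P[...,2]>27)&(P[...,2]<38)&(P[...,0]>590)&(P[...,0]<690)&(P[...,1]>60)&(P[...,1]<190)
a=np.radians(128);out=np.array([np.cos(a),np.sin(a)]);ey=np.array([np.sin(a),-np.cos(a)])
c=(P[m][:,:2]-[704.8,28.9]);X=-c@out;Y=c@ey;k=abs(Y)<12;print("fin end x",np.percentile(X[k],[1,5]),"expected",42.8-57.5-108,"y",np.median(Y[k]))
cv2.imwrite("pics/w5.png",d["image"])
E
```

```text
[674.0364372   66.45271403 181.05451015] 25.9 [ 0.95597731  0.02232139 -0.79660615]
fin ([array([645.46, 104.87]), array([ 9.08, 53.22]), np.float64(38.27)], array([645. , 105.9,  34.6]), 410)
fin end x [-122.86534377 -120.30279128] expected -122.7 y 0.05354893893157259
```

View pics/w5.png

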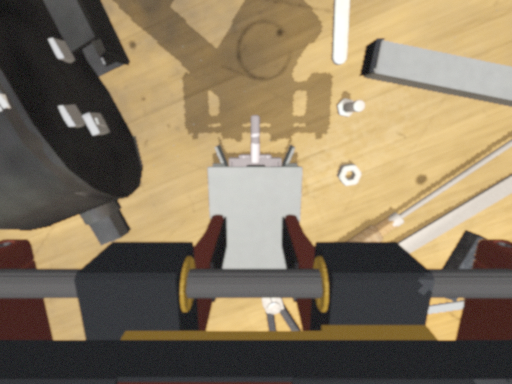

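The tray is under the riser with its fin showing at (256,135). The bolt (350,107), nut (349,175) and gauge (341,30) are where they were. The fin's end measures -122.9 mm against -122.7 expected, so the tray is still against the stop. Handing in.

```bash
python3 -c "
from workcell import close_job
print(close_job())"
```

```text
the job is handed in; nothing more can be done
None
```

I put the small stone flat and lengthwise in the tray, slid the tray under the riser to the hidden stop, pressed it home with about 12 N (about 10 N over the drag) for more than a second, released it against the stop, and handed the job in at about 26 s.

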